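Load a probe-station chuck and hold its vacuum valve pressed

TASK

Lay the white sample carrier with the gold package flat in the rectangular pocket of the probe-station chuck, flush with its rim, and let go of it. Then pick up the loose black knob, turn it so that its D-shaped bore matches the D-shaft of the grey vacuum valve, push it fully home on the shaft without forcing it, and press it all the way down against the valve's spring: finish while your gripper is still on the knob holding it down, because the vacuum only holds the carrier while the valve is pressed. Leave the two probe positioners, the jar and the screwdriver where they are.

Things in the scene. Friction and masses are not known exactly. Their poses are not given: they have to be found in the camera images.
- carrier: Loose sample carrier, about 90 g: white flat base plate 70 (its x) x 50 (its y) x 6 mm, with a gold block 40 (x) x 30 (y) x 16 mm centred on top (a black patch on it); 22 mm high in all. Grip the gold block across its y (30 mm). Origin: centre of the underside. Either way round fits the pocket.
- chuck: Fixed chuck: black foot 140 x 120 x 12 mm with a silvery metal block 130 (its x) x 110 (its y) mm on it, top at 30 mm, with a black-floored rectangular pocket in the middle of the top. Origin: centre of the underside, on the table. It stands somewhere else and at another yaw each time.
- pocket (a point): Centre of the pocket's floor, 24 mm above the table. The pocket is 74 (its x) x 54 (its y) x 6 mm deep, axes as the chuck's; the carrier's base goes in with 2 mm to spare on each side and then lies flush with the block's top.
- knob: Loose black knob, about 60 g, standing bore down, 50 mm high: round skirt 50 mm in diameter, 24 mm high, topped by a bar grip 40 (its x) x 14 (its y) x 26 mm, from 24 to 50 mm above the underside; grip the bar across its y. A yellow line along the +x half of the bar top and down its +x end and skirt marks the side of the bore's flat. Origin: centre of the underside.
- bore_end (a point): Inner end (ceiling) of the knob's bore, on its axis, 18 mm above the underside; axes as the knob's. The bore opens in the underside, is 18 mm deep and D-shaped: 26.8 mm in diameter, cut by a flat wall 4.4 mm from the axis on the +x side.
- knob_mark (a point): A point of the knob 20 mm from its axis on the yellow-line (+x) side, 18 mm above its underside.
- valve: Fixed vacuum valve: grey housing 85 x 85 x 30 mm, with a steel D-shaft standing up from its middle, 24 mm in diameter, with a flat 3 mm from the axis on the valve's +x side; a yellow tick on the housing's top lies on that side. With the knob on, the yellow line and the tick point the same way (about 10 degrees of play). Origin: centre of the underside, on the table.
- shaft_top (a point): Centre of the D-shaft's circle at its top end, 60 mm above the table when not pressed (30 mm above the housing); it moves with the shaft; axes as the valve's, +x is the side of the flat. The knob is home when its bore's end rests on the shaft's top (skirt 12 mm above the housing); a knob that is turned wrongly stops 18 mm higher.
- spindle (a joint): How far the D-shaft is pressed down, 0 (up) to 0.010 m (stop). A spring returns it: it begins to move at about 4 N and takes about 11 N at the stop. The shaft does not turn. Do not press with more than about 30 N: the parts jam if the knob is forced on crooked.
- positioner_left: Bystander: black and silver probe positioner with a yellow top, 60 x 50 x 56 mm, loose, 0.6 kg; origin at the centre of the underside.
- positioner_right: Bystander: as positioner_left, on the right.
- jar: Bystander: amber jar with a white cap, 40 mm in diameter, 50 mm high; origin at the centre of the underside.
- driver: Bystander: small screwdriver lying on the table, 130 mm long.
Things that resemble listed ones, but are neither listed nor needed, are in the scene too. What is shaped like the knob but green or purple is not meant.

How it is judged:
By the outcome, as a careful person would: the job done as asked, in the order asked, and still so for the second after the job is handed in, while the arm keeps its last pose, push and grip.
It also fails if it takes over 59 s, if anything falls off the work surface, if the arm or the gripper's body presses on something with over 40 N, if the wrist force passes 120 N, or if a joint passes its speed limit or range.

ROBOT

A 6-joint arm with a two-finger parallel gripper is mounted at the origin on the work surface. World frame = base frame: x ahead of the robot, y to its left, z up, the work surface at z = 0. Lengths are in m, angles in rad, forces in N, time in s.
With the tool pointing down it reaches from about 0.15 to 0.775 m from the base axis. Payload 6.1 kg.
Tool frame: the origin (TCP) lies at the very end of the fingers, on their centre line; the grasp point (between the pads) lies 19 mm behind it (tcp_to_grasp is the distance from the TCP to the grasp point, in m); z points along the fingers, y is the line along which they close (so a half turn about z gives the same grasp; the last joint's range is limited). The gripper opens to 85 mm and grips with 20 to 120 N. Pads are 22 mm wide; open, the fingers measure 114 mm over their backs; the gripper's body (76 mm by 85 mm) begins 54 mm behind the grasp point. The pads swing forward as they close: fully open they stand 13 mm farther back than shut.
Start: joints at [1.239, 0.126, -0.04, 1.405, 0, 1.571], TCP at [0.171, 0.496, 0.231] pointing down, gripper open.
Joint ranges: [-2.72, 2.72], [-0.95, 1.95], [-1.27, 1.35], [-1.78, 2.02], [-1.46, 1.47], [-3.14, 3.14]. Speed limits (rad/s): [2.39, 2.39, 3.01, 3.14, 3.14, 3.14].

INTERFACE

Orientations are given as a rotation vector (axis times angle).
In Python, from rig import * gives the robot as it stands.
- The arm moves only by the tool apply_moves, never from a script. Its argument "rows" is a list of rows, each an object of numbers: "hand": the opening, from 0 (shut) to 1 (fully open); "x", "y", "z": the shift along the tool's x, y, z in m; "wx", "wy", "wz": the turn, a rotation vector about the tool's x, y, z in rad. In form: [{"hand": .., "x": .., "y": .., "z": .., "wx": .., "wy": .., "wz": ..}, ...]. A call has 1 to 12 rows; each row shifts and turns the commanded pose from where the row before left it, along the tool's axes as they then stand; what a row does not reach is not made up. A row lasts 1/12 s, in which the tool goes at most 41.7 mm and 7.16 degrees, less where a joint would pass 70% of its speed; a pose out of reach is approached as far as the arm can. A call is refused whole if a number of a shift passes 0.0417 or a number of a turn 0.125, either way. A call with a gripper value outside its range is refused whole. The fingers move at their own pace and stop on an object; the grip force is fixed at half the most. Time passes only in rows, so rows that do not move let the fingers close. It gives the time, the measured TCP pose, the force, the opening and the grip force at its end, in the units of the state.
- observe(): the state, without advancing time (a new reading comes with each control period).
- camera(name): name is "scene" or "top"; returns (picture, depth): 400x640x3 uint8, red, green, blue; 400x640 float32, m along the optical axis (not along the pixel's ray), 0 where there is no reading.
- camera_params(name): a dict with "fx", "fy", "cx", "cy" (pixels), "R" (3x3) and "t" (3): a world point X has camera coordinates R X + t. Camera axes: x right, y down, z forward; pixel columns grow to the right and rows downward; lengths in m; the calibration is good to about 2 mm. A picture is of the moment at which its call begins. camera_params takes no time and is no camera call.
- hand_in(): hands the job in; it is judged then, once.
The state is a dict: "time_s": time; "joint_positions": joint angles; "joint_vel": joint speeds; "effort": joint torques, N m; "ee_pos": TCP position; "tcp_rot": TCP orientation; "force": force on the tool from outside, world axes, zero at the start; "ft_torque": the same for the moment, N m; "gripper_width": finger opening in m; "grip_force": force on a finger pad.
Only numpy, scipy, OpenCV 4.12 (cv2) and the standard library are available. Lean on these libraries where they do the work, as an engineer would, in place of code of your own. Each camera call takes 0.05 s, during which the arm holds its last target. There are 200 camera calls.

## Working session

There is one attempt and no reset: what is moved stays moved. The work goes in short steps, Python scripts to look and compute and a tool call to move; the robot and the scene stay as the last step left them, time stands still between calls to the robot, and variables do not carry over. Pictures are saved under pics/ and viewed, at most 10 in all, crops included, and the job is handed in when it is done.

Besides the shell and the picture viewer there is one more tool, called after "Emit:" as name([rows], argument=value, ...), one row to a line, values as JSON. apply_moves: Moves the arm, as the interface text tells. Its arguments: {"type":"object","properties":{"rows":{"type":"array"}},"required":["rows"]}

```bash
mkdir -p pics
cat > h.py <<'E'
from rig import *
import numpy as np, cv2
def save(n,img,f=1):
    im=cv2.cvtColor(np.ascontiguousarray(img),cv2.COLOR_RGB2BGR)
    if f!=1: im=cv2.resize(im,None,fx=f,fy=f,interpolation=cv2.INTER_CUBIC)
    cv2.imwrite('pics/'+n,im)
def ray(p,u,v,z):
    d=p['R'].T@np.array([(u-p['cx'])/p['fx'],(v-p['cy'])/p['fy'],1.]); c=-p['R'].T@p['t']
    return c+d*(z-c[2])/d[2]
def dep(p,u,v,d):
    return p['R'].T@(np.array([(u-p['cx'])/p['fx']*d,(v-p['cy'])/p['fy']*d,d])-p['t'])
def P(n):
    p=camera_params(n); return {k:np.array(p[k]) if k in'Rt' else p[k] for k in p}
E
python3 - <<'E'
from h import *
for n in('scene','top'):
    i,d=camera(n); save(n+'0.png',i); np.savez(n+'0.npz',i=i,d=d); p=P(n); print(n,p['fx'],-p['R'].T@p['t'],p['R'][2])
o=observe(); print(o['ee_pos'],o['tcp_rot'],o['force'],o['time_s'])
E
```

```text
scene 415.262561454844 [ 0.89634997 -0.47807603  0.99290646] [-0.31264233  0.39079624 -0.86575578]
top 369.68322889909905 [ 0.51835299 -0.0582387   1.00859109] [ 0.0517281   0.02417506 -0.99836855]
[0.17090621 0.49602232 0.23058154] [-5.18757928e-01 -3.09823310e+00  2.25241982e-03] [-0.49529846 -0.50277706 -0.71132381] 0.1
```

View pics/scene0.png

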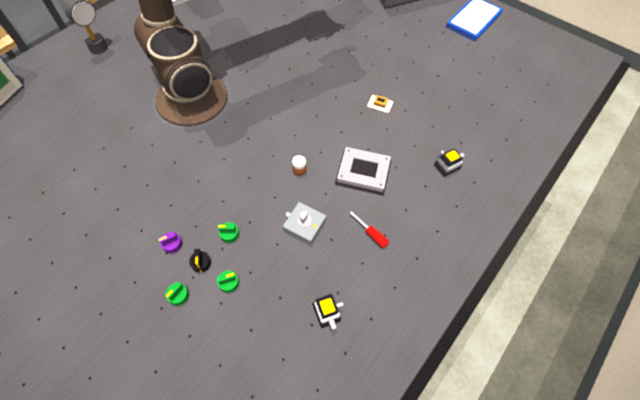

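View pics/top0.png

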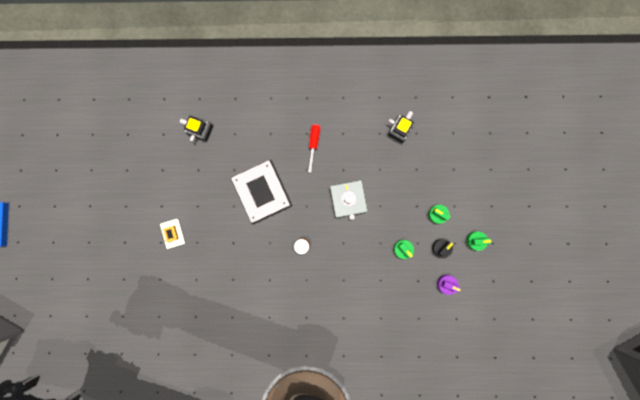

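The top view shows the carrier at (172,234), chuck (262,190), valve (349,199), and one black knob at (443,248). The knob's lookalikes are green at (404,250), (440,214) and (479,241), and purple at (449,285). Only the one at (443,248), scene (200,261), is black. I'll check with an enlarged crop.

Run:
```python
from h import *
t=np.load('top0.npz')['i'];s=np.load('scene0.npz')['i']
def c(i,u,v,w=40,h=30): return cv2.resize(i[v-h:v+h,u-w:u+w],(400,300),interpolation=cv2.INTER_CUBIC)
save('crop1.png',np.vstack([np.hstack([c(t,172,234),c(t,349,199)]),np.hstack([c(t,443,248),c(s,200,261)])]))
```

```text
(no output)
```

View pics/crop1.png

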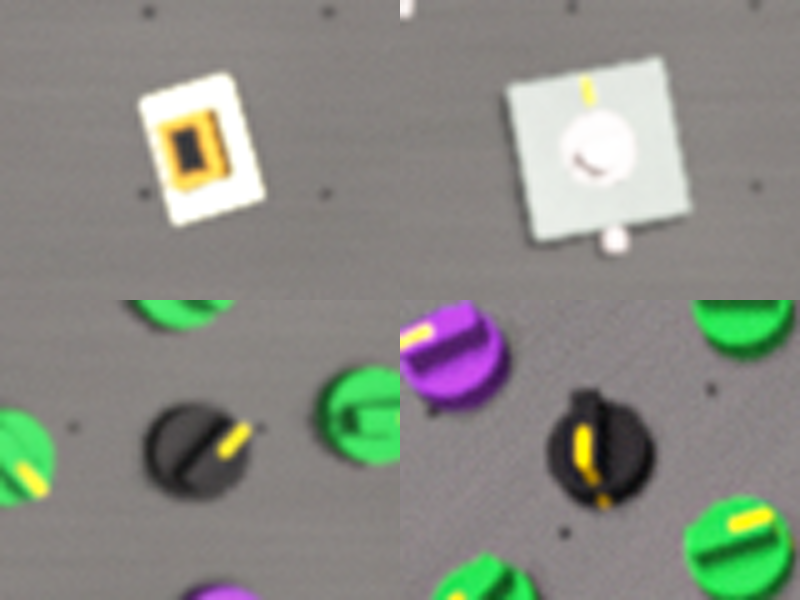

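The crop shows a white carrier with gold block (top-left), the valve with its yellow tick toward image-up (top-right), and the black knob with its yellow line toward upper right in the top view. Next I'll measure all of them.

```bash
cat >> h.py <<'E'
def roi(m,u,v,r):
    o=np.zeros_like(m,np.uint8); o[v-r:v+r,u-r:u+r]=m[v-r:v+r,u-r:u+r]; return o*1
def big(m):
    c,_=cv2.findContours(m.astype(np.uint8),cv2.RETR_EXTERNAL,cv2.CHAIN_APPROX_NONE); return max(c,key=cv2.contourArea)
def rect(p,m,z,nm):
    # polygon corners on plane z -> centre, sides, angle of long side
    c=big(m)[:,0,:]; w=np.array([ray(p,a,b,z)[:2] for a,b in c])*1000
    (x,y),(a,b),th=cv2.minAreaRect(w.astype(np.float32))
    if a<b: a,b,th=b,a,th+90
    print(nm,'c',np.round([x,y],1),'sides',round(a,1),round(b,1),'yaw long',round(((th+90)%180)-90,1)); return x,y,th
def tri(pa,ua,pb,ub):
    A=np.zeros((6,5));bb=np.zeros(6)
    ps=[]
    for k,(p,u) in enumerate(((pa,ua),(pb,ub))):
        c=-p['R'].T@p['t'];d=p['R'].T@np.array([(u[0]-p['cx'])/p['fx'],(u[1]-p['cy'])/p['fy'],1.])
        A[3*k:3*k+3,:3]=np.eye(3);A[3*k:3*k+3,3+k]=-d;bb[3*k:3*k+3]=c
    x,*_=np.linalg.lstsq(A,bb,rcond=None); r=A@x-bb
    return np.round(x[:3]*1000,1),'res',round(np.linalg.norm(r)*1000,1)
def cen(m):
    v,u=np.nonzero(m); return u.mean(),v.mean(),len(u)
E
cat > m1.py <<'E'
from h import *
V={}
for n in('top','scene'):
    z=np.load(n+'0.npz');V[n]=(P(n),z['i'],z['d'],cv2.cvtColor(z['i'],cv2.COLOR_RGB2HSV))
loc={'car':((172,234),(380,103)),'chu':((262,190),(364,169)),'val':((349,199),(304,221)),'kno':((443,248),(200,261))}
C={}
for k,n in enumerate(('top','scene')):
    p,i,d,h=V[n]; H,S,Vv=[h[...,j].astype(int) for j in range(3)]
    print('==',n)
    # sample colours
    u,v=loc['chu'][k]; w=roi((Vv>150)&(S<40),u,v,36); fill=np.zeros_like(w); cv2.drawContours(fill,[big(w)],-1,1,-1)
    rect(p,fill,.030,'block'); pk=cv2.erode(fill,np.ones((9,9)))*(Vv<110); pk=cv2.morphologyEx(pk.astype(np.uint8),cv2.MORPH_OPEN,np.ones((5,5)))
    rect(p,pk,.030,'pocket@30'); m=cv2.moments(big(pk)); C['pocket',n]=(m['m10']/m['m00'],m['m01']/m['m00'])
    uu,vv=map(int,C['pocket',n]); print('pocket floor depth z',dep(p,uu,vv,np.median(d[vv-2:vv+3,uu-2:uu+3])))
    u,v=loc['car'][k]; cw=roi((Vv>150)|((S>120)&(H>8)&(H<35)&(Vv>90)),u,v,20); f=np.zeros_like(cw); cv2.drawContours(f,[big(cw)],-1,1,-1); rect(p,f,.006,'carrier base')
    g=roi((S>120)&(H>8)&(H<35),u,v,20); rect(p,g,.022,'gold'); bp=cv2.erode(f,np.ones((3,3)))*(Vv<80); bp=bp.astype(np.uint8); C['patch',n]=cen(bp)[:2]; rect(p,bp,.022,'patch'); print(C['patch',n])
    u,v=loc['val'][k]; hs=roi((Vv>135)&(S<60)&~((Vv>225)&(S<15)),u,v,24); hs=cv2.morphologyEx(hs.astype(np.uint8),cv2.MORPH_OPEN,np.ones((3,3))); rect(p,hs,.030,'housing')
    st=roi((Vv>225)&(S<25),u,v,10); C['shaft',n]=cen(st)[:2]; print('shaft px',cen(st))
    ty=roi((S>70)&(H>20)&(H<35)&(Vv>150),u,v,24); C['tick',n]=cen(ty)[:2]; print('tick px',cen(ty))
    u,v=loc['kno'][k]; bl=roi((Vv<75),u,v,14); yl=roi((S>150)&(H>18)&(H<32)&(Vv>120),u,v,14); C['kline',n]=cen(yl)[:2]; print('black',cen(bl),'yline',cen(yl))
    (x,y),r=cv2.minEnclosingCircle(big((bl|yl).astype(np.uint8))); print('knob circ',x,y,r)
for q in('pocket','patch','shaft','tick','kline'): print(q,tri(V['top'][0],C[q,'top'],V['scene'][0],C[q,'scene']))
E
python3 m1.py
```

```text
== top
block c [589.  123.4] sides 135.8 115.5 yaw long 25.0
pocket@30 c [588.1 122.5] sides 67.4 47.7 yaw long 24.9
pocket floor depth z [0.58864362 0.12324462 0.02536699]
carrier base c [475.2 367.6] sides 77.1 57.3 yaw long 16.7
gold c [474.8 364.6] sides 35.8 29.7 yaw long 18.4
patch c [474.6 367.9] sides 15.4 6.8 yaw long 19.7
(np.float64(169.2941176470588), np.float64(233.64705882352942))
housing c [ 568.1 -148.6] sides 124.7 52.6 yaw long -0.4
shaft px (np.float64(348.587012987013), np.float64(198.56363636363636), 385)
tick px (np.float64(346.0), np.float64(187.0), 11)
black (np.float64(440.5615763546798), np.float64(248.77339901477833), 203) yline (np.float64(449.125), np.float64(245.91666666666666), 24)
knob circ 442.0 247.5 10.594910621643066
== scene
block c [585.  123.8] sides 136.5 120.7 yaw long 24.8
pocket@30 c [586.5 122.3] sides 67.8 45.5 yaw long 24.7
pocket floor depth z [0.58214215 0.12502494 0.02496347]
carrier base c [470.7 371.2] sides 78.8 67.5 yaw long 17.0
gold c [472.7 365.6] sides 41.1 36.5 yaw long -71.1
patch c [470.7 369. ] sides 15.7 2.7 yaw long 15.4
(np.float64(380.5), np.float64(99.5))
housing c [547.3 -92.8] sides 126.2 86.6 yaw long 40.0
shaft px (np.float64(303.2564102564103), np.float64(220.48717948717947), 351)
tick px (np.float64(314.8181818181818), np.float64(225.36363636363637), 11)
black (np.float64(200.35409836065574), np.float64(260.73770491803276), 305) yline (np.float64(196.92857142857142), np.float64(261.6666666666667), 42)
knob circ 199.324462890625 260.2978820800781 11.776937484741211
pocket (array([587.7, 121.6,  31.8]), 'res', np.float64(0.6))
patch (array([474.2, 364.1,  28.6]), 'res', np.float64(1.3))
shaft (array([ 566.7, -113.9,   32.5]), 'res', np.float64(1.9))
tick (array([ 598.1, -106.5,   33.2]), 'res', np.float64(0.3))
kline (array([ 445.1, -369.8,   44.3]), 'res', np.float64(0.7))
```

```bash
cat > m2.py <<'E'
from h import *
def cloud(n):
    z=np.load(n+'0.npz');p=P(n);v,u=np.mgrid[0:400,0:640];d=z['d'].astype(float)
    c=np.stack([(u-p['cx'])/p['fx']*d,(v-p['cy'])/p['fy']*d,d],-1)-p['t']; return p,z['i'],c@p['R']*1000
def sel(X,c,r,lo,hi,d=None):
    return (np.hypot(X[...,0]-c[0],X[...,1]-c[1])<r)&(X[...,2]>lo)&(X[...,2]<hi)
def rep(nm,X,m):
    q=X[m]; 
    if len(q)<4: print(nm,len(q)); return
    (x,y),(a,b),t=cv2.minAreaRect(q[:,:2].astype(np.float32)); (cx,cy),r=cv2.minEnclosingCircle(q[:,:2].astype(np.float32))
    print(nm,len(q),'mean',q.mean(0).round(1),'med z',np.median(q[:,2]).round(1),'rect',np.round([x,y,a,b,t],1),'circ',np.round([cx,cy,r],1))
for n in('top','scene'):
    p,i,X=cloud(n); print('==',n)
    rep('table near',X,sel(X,(500,0),40,-20,20))
    rep('housing',X,sel(X,(567,-114),68,22,40)); rep('shaft',X,sel(X,(567,-114),40,48,75))
    rep('knob bar',X,sel(X,(435,-375),45,42,60)); rep('skirt',X,sel(X,(435,-375),45,14,32))
    rep('gold top',X,sel(X,(474,367),45,17,30)); rep('base',X,sel(X,(474,367),50,3,11));rep('block',X,sel(X,(588,122),95,27,40))
E
python3 m2.py
```

```text
== top
table near 682 mean [ 4.999e+02 -1.000e-01  3.000e-01] med z 0.2 rect [4.994e+02 0.000e+00 7.780e+01 7.920e+01 2.000e-01] circ [500.   -0.   39.9]
housing 986 mean [ 566.9 -111.3   30.1] med z 30.2 rect [ 561.8 -112.6   97.1   85.2   10.4] circ [ 567.8 -111.1   57.9]
shaft 44 mean [ 564.2 -111.4   59.6] med z 59.7 rect [ 563.8 -111.5   12.7   23.1    2.6] circ [ 567.4 -111.3   11.6]
knob bar 99 mean [ 436.8 -358.8   49.2] med z 49.6 rect [ 436.6 -359.4   14.1   39.8   48.3] circ [ 437.5 -358.7   20.2]
skirt 174 mean [ 437.9 -354.9   23.6] med z 23.5 rect [ 436.7 -358.2   48.1   46.8   30.3] circ [ 436.8 -359.9   24.9]
gold top 170 mean [474.  367.8  22.4] med z 22.3 rect [473.9 368.   39.4  30.8  15.9] circ [473.6 368.2  23.6]
base 325 mean [475.1 365.4   6.2] med z 6.2 rect [476.3 368.9  92.2  88.2  45.5] circ [475.3 366.7  49.2]
block 1450 mean [587.2 123.6  30.3] med z 30.3 rect [587.4 123.9 130.2 110.3  24.9] circ [588.5 124.2  84.2]
== scene
table near 537 mean [ 5.e+02 -1.e-01  7.e-01] med z 0.6 rect [ 5.001e+02 -5.000e-01  7.920e+01  7.740e+01  6.200e+01] circ [4.998e+02 1.000e-01 3.990e+01]
housing 920 mean [ 569.  -116.8   30.4] med z 30.5 rect [ 561.5 -115.1   97.1   85.7    9.9] circ [ 566.9 -114.6   57.8]
shaft 55 mean [ 565.1 -114.7   58.5] med z 59.6 rect [ 562.8 -114.1   14.9   24.4   14.8] circ [ 567.4 -112.8   12.3]
knob bar 102 mean [ 438.5 -362.6   50.4] med z 50.7 rect [ 437.2 -361.4   13.8   42.    46.4] circ [ 435.5 -363.2   21.2]
skirt 215 mean [ 441.6 -362.8   24.2] med z 24.4 rect [ 437.7 -363.    47.4   46.4   48.8] circ [ 436.5 -361.    26.3]
gold top 111 mean [473.  363.4  22.3] med z 22.5 rect [472.2 366.7  39.7  35.   15.5] circ [471.8 365.2  24. ]
base 180 mean [474.9 361.9   6.4] med z 6.4 rect [472.4 367.5  93.1  86.5  73.3] circ [473.8 366.9  49.8]
block 1136 mean [587.4 119.7  30.5] med z 30.5 rect [586.2 121.3 129.9 114.8  25. ] circ [586.3 120.3  83.5]
```

```bash
cat > go.py <<'E'
import sys
from h import *
from scipy.spatial.transform import Rotation as Ro
o=observe(); R=Ro.from_rotvec(o['tcp_rot']).as_matrix(); p=np.array(o['ee_pos'])
a=[float(x) for x in sys.argv[1:]]   # x y z(mm) yaw of tool y (deg)
T=np.array(a[:3])/1000; yw=np.degrees(np.arctan2(R[1,1],R[0,1])); dy=(a[3]-yw+90)%180-90
c,s=np.cos(np.radians(a[3])),np.sin(np.radians(a[3]))
if dy+yw-a[3]>90 or dy+yw-a[3]<-90: c,s=-c,-s
Y=np.array([c,s,0]);Z=np.array([0,0,-1.]);G=np.stack([np.cross(Y,Z),Y,Z],1)
print('yaw now',yw.round(2),'tilt tool z',R[:,2].round(4),'pos',(p*1000).round(1),'q6',round(o['joint_positions'][5],3),'q1',round(o['joint_positions'][0],3))
print('turn rotvec (tool)',Ro.from_matrix(R.T@G).as_rotvec().round(4),'then shift mm',(G.T@(T-p)*1000).round(1))
print('F',np.round(o['force'],2),'w',round(o['gripper_width'],4),'grip',o['grip_force'],'t',round(o['time_s'],2))
E
python3 go.py 473.5 367.5 60 106.5
```

```text
yaw now 70.99 tilt tool z [-5.0e-04 -1.4e-03 -1.0e+00] pos [170.9 496.  230.6] q6 1.571 q1 1.239
turn rotvec (tool) [-1.400e-03 -4.000e-04 -6.198e-01] then shift mm [-253.6 -209.2  170.6]
F [-0.5  -0.5  -0.71] w 0.0854 grip 0.0 t 0.1
```

Emit:
apply_moves([
  {"hand": 0.6, "wz": -0.124},
  {"hand": 0.6, "wz": -0.124},
  {"hand": 0.6, "wz": -0.124},
  {"hand": 0.6, "wz": -0.124},
  {"hand": 0.6, "wz": -0.124},
])

```text
validation failed for argument at $.ro...
```

Emit:
apply_moves([
  {"hand": 0.6, "x": -0.0254, "y": -0.0209, "z": 0.01},
  {"hand": 0.6, "x": -0.0254, "y": -0.0209, "z": 0.01},
  {"hand": 0.6, "x": -0.0254, "y": -0.0209, "z": 0.01},
  {"hand": 0.6, "x": -0.0254, "y": -0.0209, "z": 0.01},
  {"hand": 0.6, "x": -0.0254, "y": -0.0209, "z": 0.01},
  {"hand": 0.6, "x": -0.0254, "y": -0.0209, "z": 0.01},
  {"hand": 0.6, "x": -0.0254, "y": -0.0209, "z": 0.01},
  {"hand": 0.6, "x": -0.0254, "y": -0.0209, "z": 0.01},
  {"hand": 0.6, "x": -0.0254, "y": -0.0209, "z": 0.01},
  {"hand": 0.6, "x": -0.0254, "y": -0.0209, "z": 0.01},
  {"hand": 0.6},
  {"hand": 0.6},
])

```text
validation failed for argument at $.ro...
```

```bash
python3 go.py 473.5 367.5 10 106.5
```

```text
yaw now 70.99 tilt tool z [-5.0e-04 -1.4e-03 -1.0e+00] pos [170.9 496.  230.6] q6 1.571 q1 1.239
turn rotvec (tool) [-1.400e-03 -4.000e-04 -6.198e-01] then shift mm [-253.6 -209.2  220.6]
F [-0.5  -0.5  -0.71] w 0.0854 grip 0.0 t 0.1
```

Emit:
apply_moves([
  {"hand": 0.6, "x": 0, "y": 0, "z": 0.01, "wx": 0, "wy": 0, "wz": -0.124},
  {"hand": 0.6, "x": 0, "y": 0, "z": 0.01, "wx": 0, "wy": 0, "wz": -0.124},
  {"hand": 0.6, "x": 0, "y": 0, "z": 0.01, "wx": 0, "wy": 0, "wz": -0.124},
  {"hand": 0.6, "x": 0, "y": 0, "z": 0.01, "wx": 0, "wy": 0, "wz": -0.124},
  {"hand": 0.6, "x": 0, "y": 0, "z": 0.01, "wx": 0, "wy": 0, "wz": -0.124},
])

```text
time_s: 0.52
ee_pos: [0.1709, 0.4961, 0.1804]
tcp_rot: [0.46, -3.107, 0.001]
force: [-0.4, 0.7, 0.8]
gripper_width: 0.0513
grip_force: 0.0
```

Emit:
apply_moves([
  {"hand": 0.6, "x": -0.0254, "y": -0.0209, "z": 0.01, "wx": 0, "wy": 0, "wz": 0},
  {"hand": 0.6, "x": -0.0254, "y": -0.0209, "z": 0.01, "wx": 0, "wy": 0, "wz": 0},
  {"hand": 0.6, "x": -0.0254, "y": -0.0209, "z": 0.01, "wx": 0, "wy": 0, "wz": 0},
  {"hand": 0.6, "x": -0.0254, "y": -0.0209, "z": 0.01, "wx": 0, "wy": 0, "wz": 0},
  {"hand": 0.6, "x": -0.0254, "y": -0.0209, "z": 0.01, "wx": 0, "wy": 0, "wz": 0},
  {"hand": 0.6, "x": -0.0254, "y": -0.0209, "z": 0.01, "wx": 0, "wy": 0, "wz": 0},
  {"hand": 0.6, "x": -0.0254, "y": -0.0209, "z": 0.01, "wx": 0, "wy": 0, "wz": 0},
  {"hand": 0.6, "x": -0.0254, "y": -0.0209, "z": 0.01, "wx": 0, "wy": 0, "wz": 0},
  {"hand": 0.6, "x": -0.0254, "y": -0.0209, "z": 0.01, "wx": 0, "wy": 0, "wz": 0},
  {"hand": 0.6, "x": -0.0254, "y": -0.0209, "z": 0.01, "wx": 0, "wy": 0, "wz": 0},
  {"hand": 0.6, "x": 0, "y": 0, "z": 0, "wx": 0, "wy": 0, "wz": 0},
  {"hand": 0.6, "x": 0, "y": 0, "z": 0, "wx": 0, "wy": 0, "wz": 0},
])

```text
time_s: 1.52
ee_pos: [0.4745, 0.3668, 0.0798]
tcp_rot: [0.446, -3.107, 0.002]
force: [-0.1, -0.5, 0.3]
gripper_width: 0.0512
grip_force: 0.0
```

```bash
python3 go.py 473.5 367.5 9 106.5
```

```text
yaw now 106.35 tilt tool z [-0.0023 -0.0015 -1.    ] pos [474.5 366.8  79.8] q6 0.373 q1 0.658
turn rotvec (tool) [-0.0008 -0.0026 -0.0027] then shift mm [ 0.8  1.  70.8]
F [-0.08 -0.52  0.34] w 0.0512 grip 0.0 t 1.52
```

Emit:
apply_moves([
  {"hand": 0.6, "x": 0.0008, "y": 0.001, "z": 0.02, "wx": 0, "wy": -0.0026, "wz": -0.002},
  {"hand": 0.6, "x": 0, "y": 0, "z": 0.02, "wx": 0, "wy": 0, "wz": 0},
  {"hand": 0.6, "x": 0, "y": 0, "z": 0.015, "wx": 0, "wy": 0, "wz": 0},
  {"hand": 0.6, "x": 0, "y": 0, "z": 0.01, "wx": 0, "wy": 0, "wz": 0},
  {"hand": 0.6, "x": 0, "y": 0, "z": 0.005, "wx": 0, "wy": 0, "wz": 0},
  {"hand": 0.6, "x": 0, "y": 0, "z": 0, "wx": 0, "wy": 0, "wz": 0},
  {"hand": 0.6, "x": 0, "y": 0, "z": 0, "wx": 0, "wy": 0, "wz": 0},
])

```text
time_s: 2.1
ee_pos: [0.4728, 0.3695, 0.0119]
tcp_rot: [-0.455, 3.105, 0.001]
force: [0.5, 0.2, -0.1]
gripper_width: 0.051
grip_force: 0.0
```

Emit:
apply_moves([
  {"hand": 0.45, "x": 0, "y": 0, "z": 0, "wx": 0, "wy": 0, "wz": 0},
  {"hand": 0.4, "x": 0, "y": 0, "z": 0, "wx": 0, "wy": 0, "wz": 0},
  {"hand": 0.3, "x": 0, "y": 0, "z": 0, "wx": 0, "wy": 0, "wz": 0},
  {"hand": 0.2, "x": 0, "y": 0, "z": 0, "wx": 0, "wy": 0, "wz": 0},
  {"hand": 0.1, "x": 0, "y": 0, "z": 0, "wx": 0, "wy": 0, "wz": 0},
  {"hand": 0, "x": 0, "y": 0, "z": 0, "wx": 0, "wy": 0, "wz": 0},
  {"hand": 0, "x": 0, "y": 0, "z": 0, "wx": 0, "wy": 0, "wz": 0},
  {"hand": 0, "x": 0, "y": 0, "z": 0, "wx": 0, "wy": 0, "wz": 0},
])

```text
time_s: 2.77
ee_pos: [0.4737, 0.3694, 0.0127]
tcp_rot: [-0.453, 3.104, 0.002]
force: [-0.9, -0.4, 5.4]
gripper_width: 0.0282
grip_force: 59.9
```

Emit:
apply_moves([
  {"hand": 0, "x": 0, "y": 0, "z": -0.01, "wx": 0, "wy": 0, "wz": 0},
  {"hand": 0, "x": 0, "y": 0, "z": -0.02, "wx": 0, "wy": 0, "wz": 0},
  {"hand": 0, "x": 0, "y": 0, "z": -0.03, "wx": 0, "wy": 0, "wz": 0},
  {"hand": 0, "x": 0, "y": 0, "z": -0.03, "wx": 0, "wy": 0, "wz": 0},
  {"hand": 0, "x": 0, "y": 0, "z": 0, "wx": 0, "wy": 0, "wz": 0},
  {"hand": 0, "x": 0, "y": 0, "z": 0, "wx": 0, "wy": 0, "wz": 0},
])

```text
time_s: 3.27
ee_pos: [0.474, 0.3698, 0.104]
tcp_rot: [-0.453, 3.102, 0.004]
force: [0.3, -0.8, -1.0]
gripper_width: 0.0281
grip_force: 59.4
```

```bash
python3 go.py 587.4 122.6 75 114.9
```

```text
yaw now 106.62 tilt tool z [ 0.0062  0.0037 -1.    ] pos [474.  369.8 104. ] q6 0.373 q1 0.663
turn rotvec (tool) [ 0.0013  0.0071 -0.1445] then shift mm [   1.2 -271.9   29. ]
F [ 0.26 -0.79 -1.  ] w 0.0281 grip 59.3578827381134 t 3.27
```

Emit:
apply_moves([
  {"hand": 0, "x": 0, "y": 0, "z": 0, "wx": 0, "wy": 0.004, "wz": -0.072},
  {"hand": 0, "x": 0, "y": 0, "z": 0, "wx": 0, "wy": 0.003, "wz": -0.072},
  {"hand": 0, "x": 0, "y": -0.03, "z": 0, "wx": 0, "wy": 0, "wz": 0},
  {"hand": 0, "x": 0, "y": -0.034, "z": 0, "wx": 0, "wy": 0, "wz": 0},
  {"hand": 0, "x": 0, "y": -0.034, "z": 0, "wx": 0, "wy": 0, "wz": 0},
  {"hand": 0, "x": 0, "y": -0.034, "z": 0, "wx": 0, "wy": 0, "wz": 0},
  {"hand": 0, "x": 0, "y": -0.034, "z": 0, "wx": 0, "wy": 0, "wz": 0},
  {"hand": 0, "x": 0, "y": -0.034, "z": 0, "wx": 0, "wy": 0, "wz": 0},
  {"hand": 0, "x": 0, "y": -0.034, "z": 0, "wx": 0, "wy": 0, "wz": 0},
  {"hand": 0, "x": 0.001, "y": -0.024, "z": 0.01, "wx": 0, "wy": 0, "wz": 0},
  {"hand": 0, "x": 0, "y": -0.014, "z": 0.01, "wx": 0, "wy": 0, "wz": 0},
  {"hand": 0, "x": 0, "y": 0, "z": 0, "wx": 0, "wy": 0, "wz": 0},
])

```text
time_s: 4.27
ee_pos: [0.5853, 0.1188, 0.0778]
tcp_rot: [0.669, -3.06, 0.002]
force: [-0.5, 0.1, -1.6]
gripper_width: 0.0277
grip_force: 59.4
```

Emit:
apply_moves([
  {"hand": 0, "x": 0, "y": 0, "z": 0, "wx": 0, "wy": 0, "wz": 0},
  {"hand": 0, "x": 0, "y": 0, "z": 0, "wx": 0, "wy": 0, "wz": 0},
])

```text
time_s: 4.43
ee_pos: [0.5854, 0.1224, 0.0805]
tcp_rot: [0.676, -3.062, 0.0]
force: [0.2, -0.6, -0.1]
gripper_width: 0.0282
grip_force: 59.4
```

```bash
python3 go.py 587.4 122.6 75 114.9
python3 - <<'E'
from h import *
for n in('scene','top'):
    i,d=camera(n); np.savez(n+'1.npz',i=i,d=d)
    u,v=(364,160) if n=='scene' else (262,190)
    save(n+'1.png',i[v-50:v+50,u-65:u+65],6)
E
python3 - <<'E'
import sys; sys.path.insert(0,'.')
E
sed -e "s/'0.npz'/'1.npz'/" m2.py | sed '/^for n/,$d' > m3.py
cat >> m3.py <<'E'
for n in('top','scene'):
    p,i,X=cloud(n); print('==',n); h=cv2.cvtColor(i,cv2.COLOR_RGB2HSV).astype(int)
    w=(h[...,2]>150)&(h[...,1]<60)
    rep('base',X,sel(X,(588,122),50,60,90)&w); rep('all',X,sel(X,(588,122),50,55,80)); rep('block',X,sel(X,(588,122),95,26,35))
E
python3 m3.py
```

```text
yaw now 114.92 tilt tool z [-0.0057 -0.0015 -1.    ] pos [585.4 122.4  80.5] q6 -0.229 q1 0.206
turn rotvec (tool) [ 0.001  -0.0058  0.0003] then shift mm [-1.9 -0.6  5.5]
F [ 0.2  -0.64 -0.12] w 0.0282 grip 59.4146865606308 t 4.43
== top
base 139 mean [563.1 111.   75.1] med z 75.0 rect [584.  124.4  69.2  50.   26. ] circ [585.2 124.3  41.4]
all 148 mean [564.2 110.8  75.1] med z 75.1 rect [584.1 124.4  69.2  50.1  25.9] circ [585.2 124.3  41.4]
block 888 mean [574.5 104.9  30.2] med z 30.2 rect [587.2 123.7 129.9 110.3  25. ] circ [587.2 123.6  84.3]
== scene
base 226 mean [587.2 116.2  74.4] med z 74.2 rect [583.7 121.7  69.7  50.3  24.9] circ [583.5 121.4  40.9]
all 241 mean [587.  115.8  74.1] med z 74.1 rect [583.7 121.6  69.7  50.9  24.6] circ [583.5 121.4  40.9]
block 958 mean [592.9 110.5  30.3] med z 30.3 rect [586.2 121.3 129.9 114.1  24.8] circ [586. 121.  84.]
```

View pics/scene1.png

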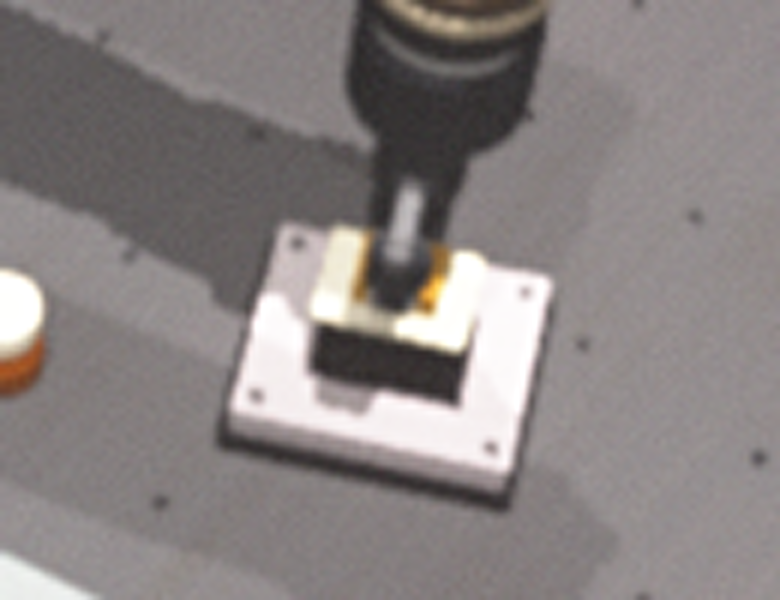

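The carrier is held level over the pocket. In both views it sits about 3 mm short in world x, so I'll correct that and lower.

Emit:
apply_moves([
  {"hand": 0, "x": -0.0027, "y": -0.0013, "z": 0.01, "wx": 0, "wy": -0.006, "wz": 0.007},
  {"hand": 0, "x": 0, "y": 0, "z": 0.01, "wx": 0, "wy": 0, "wz": 0},
  {"hand": 0, "x": 0, "y": 0, "z": 0.01, "wx": 0, "wy": 0, "wz": 0},
  {"hand": 0, "x": 0, "y": 0, "z": 0.004, "wx": 0, "wy": 0, "wz": 0},
  {"hand": 0, "x": 0, "y": 0, "z": 0, "wx": 0, "wy": 0, "wz": 0},
  {"hand": 0, "x": 0, "y": 0, "z": 0, "wx": 0, "wy": 0, "wz": 0},
  {"hand": 0, "x": 0, "y": 0, "z": 0, "wx": 0, "wy": 0, "wz": 0},
])

```text
time_s: 5.12
ee_pos: [0.5894, 0.1217, 0.0476]
tcp_rot: [-0.666, 3.068, 0.001]
force: [0.0, 0.3, -1.3]
gripper_width: 0.0283
grip_force: 59.4
```

```bash
python3 go.py 588.3 122.4 35.7 114.6
python3 - <<'E'
from h import *
for n in('scene','top'):
    i,d=camera(n); np.savez(n+'1.npz',i=i,d=d)
E
sed -i 's/60,90)&w/35,60)\&w/; s/55,80/35,50/' m3.py; python3 m3.py
```

```text
yaw now 114.48 tilt tool z [ 1.7e-03  9.0e-04 -1.0e+00] pos [589.4 121.7  47.6] q6 -0.224 q1 0.203
turn rotvec (tool) [ 0.0001  0.0019 -0.002 ] then shift mm [ 0.7  1.1 11.9]
F [ 0.02  0.25 -1.3 ] w 0.0283 grip 59.44201469421387 t 5.12
== top
base 129 mean [567.3 110.3  41.2] med z 41.2 rect [584.7 106.5  43.6  83.1  75.7] circ [587.7 116.2  42.3]
all 135 mean [568.  110.   41.2] med z 41.2 rect [584.7 106.5  43.6  83.1  75.7] circ [587.7 116.2  42.3]
block 842 mean [573.1 104.8  30.3] med z 30.3 rect [587.5 123.6 130.3 109.9  24.7] circ [587.3 123.8  84.4]
== scene
base 217 mean [591.3 116.1  41.5] med z 41.5 rect [587.7 120.6  69.9  51.9  24.3] circ [587.  121.8  41.9]
all 240 mean [591.2 115.3  41.3] med z 41.4 rect [586.2 123.8  69.9  58.7  24. ] circ [587.  121.8  41.9]
block 1002 mean [590.  114.1  30.4] med z 30.6 rect [586.3 121.2 129.9 114.2  25.2] circ [585.4 122.3  84.2]
```

Emit:
apply_moves([
  {"hand": 0, "x": 0.0007, "y": 0.0011, "z": 0.003, "wx": 0, "wy": 0.001, "wz": -0.003},
  {"hand": 0, "x": 0, "y": 0, "z": 0.003, "wx": 0, "wy": 0, "wz": 0},
  {"hand": 0, "x": 0, "y": 0, "z": 0.002, "wx": 0, "wy": 0, "wz": 0},
  {"hand": 0, "x": 0, "y": 0, "z": 0.001, "wx": 0, "wy": 0, "wz": 0},
  {"hand": 0, "x": 0, "y": 0, "z": 0, "wx": 0, "wy": 0, "wz": 0},
  {"hand": 0, "x": 0, "y": 0, "z": 0, "wx": 0, "wy": 0, "wz": 0},
])

```text
time_s: 5.72
ee_pos: [0.5881, 0.1223, 0.0381]
tcp_rot: [-0.67, 3.069, 0.0]
force: [0.8, -0.4, -0.3]
gripper_width: 0.0279
grip_force: 59.4
```

Emit:
apply_moves([
  {"hand": 0, "x": 0, "y": 0, "z": 0.001, "wx": 0, "wy": 0, "wz": 0},
  {"hand": 0, "x": 0, "y": 0, "z": 0.001, "wx": 0, "wy": 0, "wz": 0},
  {"hand": 0, "x": 0, "y": 0, "z": 0.001, "wx": 0, "wy": 0, "wz": 0},
  {"hand": 0, "x": 0, "y": 0, "z": 0, "wx": 0, "wy": 0, "wz": 0},
])

```text
time_s: 6.05
ee_pos: [0.5883, 0.1223, 0.0367]
tcp_rot: [-0.67, 3.067, 0.0]
force: [-3.6, -0.6, 7.6]
gripper_width: 0.0277
grip_force: 60.5
```

```bash
python3 go.py 588.3 122.4 35.7 114.6
```

```text
yaw now 114.65 tilt tool z [ 1.7e-03  6.0e-04 -1.0e+00] pos [588.3 122.3  36.7] q6 -0.225 q1 0.205
turn rotvec (tool) [-0.0001  0.0018  0.0008] then shift mm [-0.   0.1  1. ]
F [-3.63 -0.57  7.59] w 0.0277 grip 60.45026779174805 t 6.05
```

The force rose at TCP z = 36.7 mm, which is pocket floor depth rather than the rim (that would be about 41.7). I'll release, back off and check.

Emit:
apply_moves([
  {"hand": 0.4, "x": 0, "y": 0, "z": -0.0005, "wx": 0, "wy": 0, "wz": 0},
  {"hand": 0.5, "x": 0, "y": 0, "z": 0, "wx": 0, "wy": 0, "wz": 0},
  {"hand": 0.5, "x": 0, "y": 0, "z": 0, "wx": 0, "wy": 0, "wz": 0},
  {"hand": 0.5, "x": 0, "y": 0, "z": 0, "wx": 0, "wy": 0, "wz": 0},
  {"hand": 0.5, "x": 0, "y": 0, "z": -0.01, "wx": 0, "wy": 0, "wz": 0},
  {"hand": 0.5, "x": 0, "y": 0, "z": -0.03, "wx": 0, "wy": 0, "wz": 0},
  {"hand": 0.5, "x": 0, "y": 0, "z": -0.04, "wx": 0, "wy": 0, "wz": 0},
  {"hand": 0.5, "x": 0, "y": 0, "z": -0.04, "wx": 0, "wy": 0, "wz": 0},
  {"hand": 0.5, "x": 0, "y": 0, "z": 0, "wx": 0, "wy": 0, "wz": 0},
])

```text
time_s: 6.8
ee_pos: [0.5915, 0.123, 0.1651]
tcp_rot: [-0.668, 3.056, 0.0]
force: [0.4, -0.0, 0.6]
gripper_width: 0.0429
grip_force: 0.0
```

```bash
python3 go.py 436.8 -360.3 120 47.5
```

```text
yaw now 114.65 tilt tool z [ 0.0127  0.0029 -0.9999] pos [591.5 123.  165.1] q6 -0.225 q1 0.205
turn rotvec (tool) [0.0051 0.0128 1.172 ] then shift mm [-212.5 -460.8   45.1]
F [ 0.4  -0.01  0.65] w 0.0429 grip 0.0 t 6.8
```

Emit:
apply_moves([
  {"hand": 0.5, "x": 0, "y": 0, "z": 0, "wx": 0.005, "wy": 0.012, "wz": 0.117},
  {"hand": 0.5, "x": 0, "y": 0, "z": 0, "wx": 0, "wy": 0, "wz": 0.117},
  {"hand": 0.5, "x": 0, "y": 0, "z": 0, "wx": 0, "wy": 0, "wz": 0.117},
  {"hand": 0.5, "x": 0, "y": 0, "z": 0, "wx": 0, "wy": 0, "wz": 0.117},
  {"hand": 0.5, "x": 0, "y": 0, "z": 0, "wx": 0, "wy": 0, "wz": 0.117},
  {"hand": 0.5, "x": 0, "y": 0, "z": 0, "wx": 0, "wy": 0, "wz": 0.117},
  {"hand": 0.5, "x": 0, "y": 0, "z": 0, "wx": 0, "wy": 0, "wz": 0.117},
  {"hand": 0.5, "x": 0, "y": 0, "z": 0, "wx": 0, "wy": 0, "wz": 0.117},
  {"hand": 0.5, "x": 0, "y": 0, "z": 0, "wx": 0, "wy": 0, "wz": 0.117},
  {"hand": 0.5, "x": 0, "y": 0, "z": 0, "wx": 0, "wy": 0, "wz": 0.117},
])

```text
time_s: 7.63
ee_pos: [0.5882, 0.1223, 0.1562]
tcp_rot: [-1.142, -2.921, 0.017]
force: [0.6, 0.7, -0.6]
gripper_width: 0.0429
grip_force: 0.0
```

Emit:
apply_moves([
  {"hand": 0.5, "x": -0.013, "y": -0.029, "z": 0, "wx": 0, "wy": 0, "wz": 0},
  {"hand": 0.5, "x": -0.013, "y": -0.029, "z": 0, "wx": 0, "wy": 0, "wz": 0},
  {"hand": 0.5, "x": -0.013, "y": -0.029, "z": 0, "wx": 0, "wy": 0, "wz": 0},
  {"hand": 0.5, "x": -0.013, "y": -0.029, "z": 0, "wx": 0, "wy": 0, "wz": 0},
  {"hand": 0.5, "x": -0.013, "y": -0.029, "z": 0, "wx": 0, "wy": 0, "wz": 0},
  {"hand": 0.5, "x": -0.013, "y": -0.029, "z": 0, "wx": 0, "wy": 0, "wz": 0},
  {"hand": 0.5, "x": -0.013, "y": -0.029, "z": 0, "wx": 0, "wy": 0, "wz": 0},
  {"hand": 0.5, "x": -0.013, "y": -0.029, "z": 0, "wx": 0, "wy": 0, "wz": 0},
  {"hand": 0.5, "x": -0.013, "y": -0.029, "z": 0, "wx": 0, "wy": 0, "wz": 0},
  {"hand": 0.5, "x": -0.013, "y": -0.029, "z": 0, "wx": 0, "wy": 0, "wz": 0},
  {"hand": 0.5, "x": -0.013, "y": -0.029, "z": 0, "wx": 0, "wy": 0, "wz": 0},
  {"hand": 0.5, "x": -0.013, "y": -0.029, "z": 0, "wx": 0, "wy": 0, "wz": 0},
])

```text
time_s: 8.63
ee_pos: [0.4681, -0.2414, 0.1607]
tcp_rot: [-1.134, -2.925, 0.018]
force: [1.0, 0.3, -0.1]
gripper_width: 0.0428
grip_force: 0.0
```

Emit:
apply_moves([
  {"hand": 0.5, "x": -0.013, "y": -0.029, "z": 0.01, "wx": 0, "wy": 0, "wz": 0},
  {"hand": 0.5, "x": -0.013, "y": -0.029, "z": 0.01, "wx": 0, "wy": 0, "wz": 0},
  {"hand": 0.5, "x": -0.013, "y": -0.029, "z": 0.01, "wx": 0, "wy": 0, "wz": 0},
  {"hand": 0.5, "x": -0.013, "y": -0.025, "z": 0.01, "wx": 0, "wy": 0, "wz": 0},
  {"hand": 0.5, "x": 0, "y": 0, "z": 0, "wx": 0, "wy": 0, "wz": 0},
  {"hand": 0.5, "x": 0, "y": 0, "z": 0, "wx": 0, "wy": 0, "wz": 0},
  {"hand": 0.5, "x": 0, "y": 0, "z": 0, "wx": 0, "wy": 0, "wz": 0},
])

```text
time_s: 9.22
ee_pos: [0.4313, -0.3578, 0.1217]
tcp_rot: [-1.134, -2.924, 0.017]
force: [-0.3, -0.1, -0.6]
gripper_width: 0.0424
grip_force: 0.0
```

```bash
python3 go.py 436.8 -360.3 25 47.5;  python3 - <<'E'
from h import *
cs=[]
for n in('scene','top'):
    i,d=camera(n); np.savez(n+'1.npz',i=i,d=d)
    u,v=(364,165) if n=='scene' else (262,190); u2,v2=(200,245) if n=='scene' else (443,248)
    cs.append(np.hstack([cv2.resize(i[b-38:b+37,a-50:a+50],(400,300),interpolation=cv2.INTER_CUBIC) for a,b in((u,v),(u2,v2))]))
save('c2.png',np.vstack(cs))
E
cat > m4.py <<'E'
exec(open('m3.py').read().split("\nfor n")[0])
for n in('top','scene'):
    p,i,X=cloud(n); print('==',n)
    rep('gold',X,sel(X,(588,123),30,42,52)); rep('block+base',X,sel(X,(588,122),95,27,35)); rep('baseonly',X,sel(X,(588,122),32,27,38)); rep('valve',X,sel(X,(567,-114),42,27,34)); rep('shaft',X,sel(X,(567,-114),40,48,75))
E
python3 m4.py
```

```text
yaw now 47.59 tilt tool z [-0.0087 -0.0084 -0.9999] pos [ 431.3 -357.8  121.7] q6 0.054 q1 -0.686
turn rotvec (tool) [-0.012  -0.0007  0.0016] then shift mm [-5.7  1.9 96.7]
F [-0.31 -0.1  -0.58] w 0.0424 grip 0.0 t 9.22
== top
gold 172 mean [588.1 123.8  46.3] med z 46.4 rect [588.  123.9  39.8  29.4  24.2] circ [588.5 123.6  23.1]
block+base 1716 mean [586.8 123.4  30.4] med z 30.4 rect [587.5 123.9 130.6 110.3  25. ] circ [587.4 123.8  84.4]
baseonly 239 mean [586.6 118.9  30.4] med z 30.3 rect [586.9 121.3  62.1  61.6  89.6] circ [588.  122.1  31.9]
valve 689 mean [ 566.9 -113.8   30.5] med z 30.4 rect [ 566.8 -114.3   79.5   79.7   89.9] circ [ 566.9 -114.1   41.9]
shaft 45 mean [ 564.1 -111.6   59.8] med z 60.1 rect [ 563.7 -111.3   12.9   23.2    0.9] circ [ 567.2 -111.4   11.8]
== scene
gold 138 mean [587.  120.6  46.5] med z 46.6 rect [586.2 121.9  40.1  33.5  27. ] circ [587.7 121.   23. ]
block+base 1314 mean [587.9 118.9  30.6] med z 30.6 rect [586.2 121.4 130.  114.3  24.9] circ [586.1 119.9  82.8]
baseonly 176 mean [592.7 114.6  31.1] med z 30.9 rect [587.6 121.   61.8  60.8  33.2] circ [588.  121.2  31.9]
valve 601 mean [ 568.6 -115.9   30.7] med z 30.8 rect [ 567.4 -114.8   81.1   81.9   23.9] circ [ 567.4 -114.3   41.8]
shaft 53 mean [ 564.8 -114.7   58.7] med z 59.5 rect [ 562.5 -114.4   15.1   23.5   11.2] circ [ 566.7 -113.4   12. ]
```

View pics/c2.png

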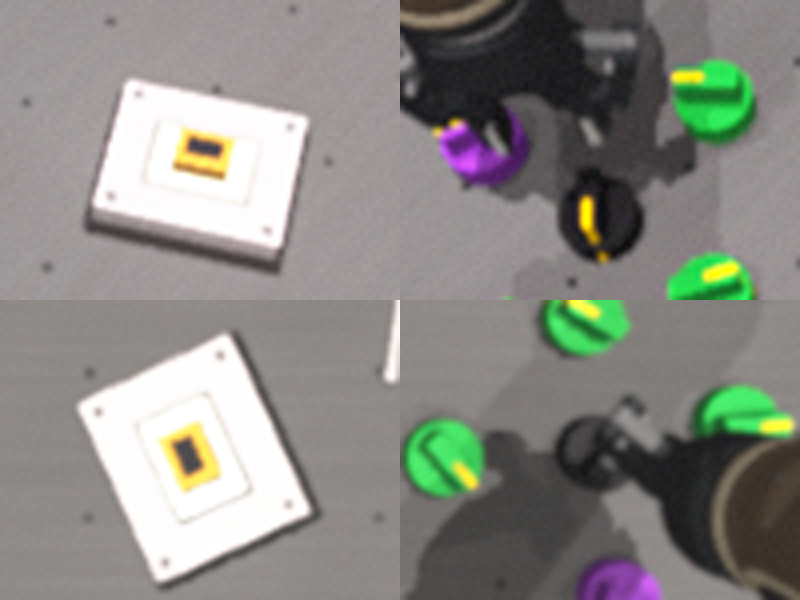

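The carrier lies flush and centred: gold top at 46.4 mm (24+22), centre within 1 mm of the block's centre. On to the black knob, which is directly under the gripper.

Emit:
apply_moves([
  {"hand": 0.5, "x": 0, "y": 0, "z": 0, "wx": -0.012, "wy": 0, "wz": 0.0016},
  {"hand": 0.5, "x": -0.0057, "y": 0.0019, "z": 0.01, "wx": 0, "wy": 0, "wz": 0},
  {"hand": 0.5, "x": 0, "y": 0, "z": 0.015, "wx": 0, "wy": 0, "wz": 0},
  {"hand": 0.5, "x": 0, "y": 0, "z": 0.015, "wx": 0, "wy": 0, "wz": 0},
  {"hand": 0.5, "x": 0, "y": 0, "z": 0.005, "wx": 0, "wy": 0, "wz": 0},
  {"hand": 0.5, "x": 0, "y": 0, "z": 0, "wx": 0, "wy": 0, "wz": 0},
  {"hand": 0.5, "x": 0, "y": 0, "z": 0, "wx": 0, "wy": 0, "wz": 0},
])

```text
time_s: 9.9
ee_pos: [0.4369, -0.3602, 0.0762]
tcp_rot: [-1.137, -2.927, -0.0]
force: [-0.6, -0.3, 0.8]
gripper_width: 0.0425
grip_force: 0.0
```

```bash
python3 go.py 436.8 -360.5 28 47.5
```

```text
yaw now 47.55 tilt tool z [-1.2e-03  6.0e-04 -1.0e+00] pos [ 436.9 -360.2   76.2] q6 0.052 q1 -0.689
turn rotvec (tool) [-0.0004 -0.0012  0.0009] then shift mm [-0.2 -0.3 48.2]
F [-0.63 -0.33  0.76] w 0.0425 grip 0.0 t 9.9
```

Emit:
apply_moves([
  {"hand": 0.5, "x": 0, "y": 0, "z": 0.015, "wx": 0, "wy": 0, "wz": 0},
  {"hand": 0.5, "x": 0, "y": 0, "z": 0.015, "wx": 0, "wy": 0, "wz": 0},
  {"hand": 0.5, "x": 0, "y": 0, "z": 0.01, "wx": 0, "wy": 0, "wz": 0},
  {"hand": 0.5, "x": 0, "y": 0, "z": 0.008, "wx": 0, "wy": 0, "wz": 0},
  {"hand": 0.5, "x": 0, "y": 0, "z": 0, "wx": 0, "wy": 0, "wz": 0},
  {"hand": 0.5, "x": 0, "y": 0, "z": 0, "wx": 0, "wy": 0, "wz": 0},
])

```text
time_s: 10.4
ee_pos: [0.4367, -0.3604, 0.0284]
tcp_rot: [-1.138, -2.927, -0.0]
force: [0.5, 0.6, -0.6]
gripper_width: 0.0429
grip_force: 0.0
```

Emit:
apply_moves([
  {"hand": 0.35, "x": 0, "y": 0, "z": 0, "wx": 0, "wy": 0, "wz": 0},
  {"hand": 0.3, "x": 0, "y": 0, "z": 0, "wx": 0, "wy": 0, "wz": 0},
  {"hand": 0.2, "x": 0, "y": 0, "z": 0, "wx": 0, "wy": 0, "wz": 0},
  {"hand": 0.1, "x": 0, "y": 0, "z": 0, "wx": 0, "wy": 0, "wz": 0},
  {"hand": 0, "x": 0, "y": 0, "z": 0, "wx": 0, "wy": 0, "wz": 0},
  {"hand": 0, "x": 0, "y": 0, "z": 0, "wx": 0, "wy": 0, "wz": 0},
  {"hand": 0, "x": 0, "y": 0, "z": 0, "wx": 0, "wy": 0, "wz": 0},
  {"hand": 0, "x": 0, "y": 0, "z": 0, "wx": 0, "wy": 0, "wz": 0},
])

```text
time_s: 11.07
ee_pos: [0.4372, -0.3609, 0.0291]
tcp_rot: [1.138, 2.928, -0.001]
force: [0.5, 0.5, 5.8]
gripper_width: 0.0124
grip_force: 59.9
```

```bash
python3 go.py 436.8 -360.5 28 47.5
```

```text
yaw now 47.52 tilt tool z [ 4.e-04 -8.e-04 -1.e+00] pos [ 437.2 -360.9   29.1] q6 0.052 q1 -0.69
turn rotvec (tool) [-0.0003  0.0008  0.0003] then shift mm [0.5 0.  1.1]
F [0.5  0.51 5.79] w 0.0124 grip 59.88707363605499 t 11.07
```

Emit:
apply_moves([
  {"hand": 0, "x": 0, "y": 0, "z": -0.01, "wx": 0, "wy": 0, "wz": 0},
  {"hand": 0, "x": 0, "y": 0, "z": -0.025, "wx": 0, "wy": 0, "wz": 0},
  {"hand": 0, "x": 0, "y": 0, "z": -0.035, "wx": 0, "wy": 0, "wz": 0},
  {"hand": 0, "x": 0, "y": 0, "z": -0.03, "wx": 0, "wy": 0, "wz": 0},
  {"hand": 0, "x": 0, "y": 0, "z": -0.01, "wx": 0, "wy": 0, "wz": 0},
  {"hand": 0, "x": 0, "y": 0, "z": 0, "wx": 0, "wy": 0, "wz": 0},
  {"hand": 0, "x": 0, "y": 0, "z": 0, "wx": 0, "wy": 0, "wz": 0},
])

```text
time_s: 11.65
ee_pos: [0.4368, -0.3605, 0.1382]
tcp_rot: [-1.138, -2.928, 0.0]
force: [0.7, 0.1, -0.9]
gripper_width: 0.0132
grip_force: 59.2
```

```bash
python3 go.py 567.7 -112.6 125 100.2
```

```text
yaw now 47.52 tilt tool z [-5.e-04 -1.e-04 -1.e+00] pos [ 436.8 -360.5  138.2] q6 0.052 q1 -0.69
turn rotvec (tool) [-2.000e-04 -4.000e-04 -9.194e-01] then shift mm [-172.7  220.8   13.2]
F [ 0.66  0.15 -0.88] w 0.0132 grip 59.15721952915192 t 11.65
```

Emit:
apply_moves([
  {"hand": 0, "x": 0, "y": 0, "z": 0, "wx": 0, "wy": 0, "wz": -0.115},
  {"hand": 0, "x": 0, "y": 0, "z": 0, "wx": 0, "wy": 0, "wz": -0.115},
  {"hand": 0, "x": 0, "y": 0, "z": 0, "wx": 0, "wy": 0, "wz": -0.115},
  {"hand": 0, "x": 0, "y": 0, "z": 0, "wx": 0, "wy": 0, "wz": -0.115},
  {"hand": 0, "x": 0, "y": 0, "z": 0, "wx": 0, "wy": 0, "wz": -0.115},
  {"hand": 0, "x": 0, "y": 0, "z": 0, "wx": 0, "wy": 0, "wz": -0.115},
  {"hand": 0, "x": 0, "y": 0, "z": 0, "wx": 0, "wy": 0, "wz": -0.115},
  {"hand": 0, "x": 0, "y": 0, "z": 0, "wx": 0, "wy": 0, "wz": -0.115},
])

```text
time_s: 12.32
ee_pos: [0.4357, -0.3596, 0.1356]
tcp_rot: [0.289, -3.124, -0.005]
force: [0.3, -1.3, 0.1]
gripper_width: 0.0129
grip_force: 59.1
```

Emit:
apply_moves([
  {"hand": 0, "x": -0.0144, "y": 0.0184, "z": 0, "wx": 0, "wy": 0, "wz": 0},
  {"hand": 0, "x": -0.0144, "y": 0.0184, "z": 0, "wx": 0, "wy": 0, "wz": 0},
  {"hand": 0, "x": -0.0144, "y": 0.0184, "z": 0, "wx": 0, "wy": 0, "wz": 0},
  {"hand": 0, "x": -0.0144, "y": 0.0184, "z": 0, "wx": 0, "wy": 0, "wz": 0},
  {"hand": 0, "x": -0.0144, "y": 0.0184, "z": 0, "wx": 0, "wy": 0, "wz": 0},
  {"hand": 0, "x": -0.0144, "y": 0.0184, "z": 0, "wx": 0, "wy": 0, "wz": 0},
  {"hand": 0, "x": -0.0144, "y": 0.0184, "z": 0, "wx": 0, "wy": 0, "wz": 0},
  {"hand": 0, "x": -0.0144, "y": 0.0184, "z": 0, "wx": 0, "wy": 0, "wz": 0},
  {"hand": 0, "x": -0.0144, "y": 0.0184, "z": 0, "wx": 0, "wy": 0, "wz": 0},
  {"hand": 0, "x": -0.0144, "y": 0.0184, "z": 0, "wx": 0, "wy": 0, "wz": 0},
  {"hand": 0, "x": -0.0144, "y": 0.0184, "z": 0, "wx": 0, "wy": 0, "wz": 0},
  {"hand": 0, "x": -0.0144, "y": 0.0184, "z": 0, "wx": 0, "wy": 0, "wz": 0},
])

```text
time_s: 13.32
ee_pos: [0.5666, -0.1111, 0.1355]
tcp_rot: [0.28, -3.124, -0.002]
force: [0.3, 0.4, 0.0]
gripper_width: 0.0132
grip_force: 59.2
```

Emit:
apply_moves([
  {"hand": 0, "x": 0, "y": 0, "z": 0, "wx": 0, "wy": 0, "wz": 0},
  {"hand": 0, "x": 0, "y": 0, "z": 0, "wx": 0, "wy": 0, "wz": 0},
  {"hand": 0, "x": 0, "y": 0, "z": 0, "wx": 0, "wy": 0, "wz": 0},
])

```text
time_s: 13.57
ee_pos: [0.5665, -0.1125, 0.1364]
tcp_rot: [0.28, -3.125, -0.001]
force: [-0.2, 0.3, -0.3]
gripper_width: 0.0127
grip_force: 59.2
```

```bash
python3 go.py 567.7 -112.6 102 100.2;  python3 - <<'E'
from h import *
cs=[]
for n in('scene','top'):
    i,d=camera(n); np.savez(n+'1.npz',i=i,d=d)
    u,v=(304,210) if n=='scene' else (349,199)
    cs.append(cv2.resize(i[v-30:v+30,u-40:u+40],(400,300),interpolation=cv2.INTER_CUBIC))
save('c3.png',np.hstack(cs))
E
cat > m5.py <<'E'
exec(open('m3.py').read().split("\nfor n")[0])
for n in('top','scene'):
    p,i,X=cloud(n); print('==',n); h=cv2.cvtColor(i,cv2.COLOR_RGB2HSV).astype(int)
    rep('housing',X,sel(X,(567,-113),60,26,34)); rep('skirt top',X,sel(X,(567,-113),32,128,138)&(h[...,2]<90)); rep('skirt all',X,sel(X,(567,-113),30,107,138))
    rep('yellow',X,sel(X,(567,-113),40,90,175)&(h[...,1]>140)&(h[...,0]>18)&(h[...,0]<34)&(h[...,2]>100)); rep('tick',X,sel(X,(567,-113),60,22,36)&(h[...,1]>70)&(h[...,0]>18)&(h[...,0]<35)&(h[...,2]>120))
E
python3 m5.py
```

```text
yaw now 100.25 tilt tool z [-4.e-03  5.e-04 -1.e+00] pos [ 566.5 -112.5  136.4] q6 -0.375 q1 -0.196
turn rotvec (tool) [ 0.0012 -0.0038  0.0008] then shift mm [-1.2 -0.3 34.4]
F [-0.22  0.3  -0.3 ] w 0.0127 grip 59.15378272533417 t 13.57
== top
housing 0
skirt top 0
skirt all 0
yellow 0
tick 0
== scene
housing 718 mean [ 574.  -120.4   30.4] med z 30.5 rect [ 567.2 -114.2   85.4   84.6   10.5] circ [ 568.7 -114.7   56.5]
skirt top 103 mean [ 576.  -122.6  131.6] med z 131.7 rect [ 575.3 -115.8   47.9   31.    74.1] circ [ 566.8 -113.3   24.5]
skirt all 181 mean [ 577.3 -123.4  126.1] med z 129.9 rect [ 574.9 -116.    48.    31.6   72.6] circ [ 566.8 -113.3   24.5]
yellow 23 mean [ 581.8 -108.3  152.5] med z 156.9 rect [ 580.7 -107.4   17.7    6.8   12. ] circ [ 581.  -109.1    9. ]
tick 14 mean [ 596.6 -106.1   30.7] med z 30.5 rect [ 596.4 -105.7   15.8    5.5    4.7] circ [ 596.5 -106.2    7.9]
```

View pics/c3.png

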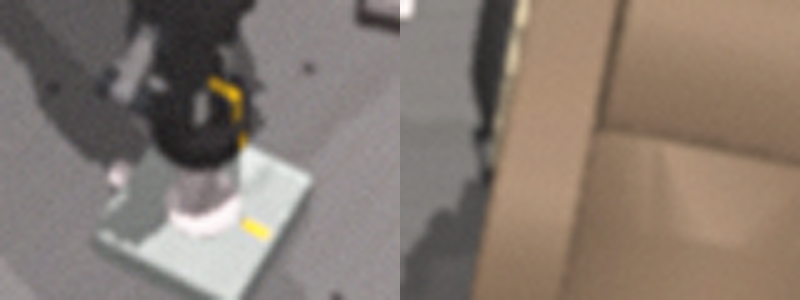

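The held knob is over the shaft, with its yellow line pointing the same way as the tick (both toward lower right in the scene crop). I'll go down to just above the shaft top.

Emit:
apply_moves([
  {"hand": 0, "x": -0.0005, "y": -0.0004, "z": 0.01, "wx": 0.001, "wy": -0.004, "wz": 0},
  {"hand": 0, "x": 0, "y": 0, "z": 0.015, "wx": 0, "wy": 0, "wz": 0},
  {"hand": 0, "x": 0, "y": 0, "z": 0.01, "wx": 0, "wy": 0, "wz": 0},
  {"hand": 0, "x": 0, "y": 0, "z": 0.008, "wx": 0, "wy": 0, "wz": 0},
  {"hand": 0, "x": 0, "y": 0, "z": 0, "wx": 0, "wy": 0, "wz": 0},
  {"hand": 0, "x": 0, "y": 0, "z": 0, "wx": 0, "wy": 0, "wz": 0},
  {"hand": 0, "x": 0, "y": 0, "z": 0, "wx": 0, "wy": 0, "wz": 0},
])

```text
time_s: 14.25
ee_pos: [0.5685, -0.113, 0.0958]
tcp_rot: [-0.279, 3.125, -0.001]
force: [-0.4, 0.1, -0.1]
gripper_width: 0.0129
grip_force: 59.2
```

```bash
python3 go.py 567.1 -112.8 86 100.2
```

```text
yaw now 100.21 tilt tool z [ 4.e-03 -2.e-04 -1.e+00] pos [ 568.5 -113.    95.8] q6 -0.375 q1 -0.197
turn rotvec (tool) [-0.0009  0.0039  0.0003] then shift mm [1.3 0.5 9.8]
F [-0.43  0.09 -0.1 ] w 0.0129 grip 59.17182505130768 t 14.25
```

Emit:
apply_moves([
  {"hand": 0, "x": 0.001, "y": 0.0004, "z": 0.002, "wx": 0, "wy": 0.003, "wz": 0},
  {"hand": 0, "x": 0, "y": 0, "z": 0.002, "wx": 0, "wy": 0, "wz": 0},
  {"hand": 0, "x": 0, "y": 0, "z": 0, "wx": 0, "wy": 0, "wz": 0},
  {"hand": 0, "x": 0, "y": 0, "z": 0, "wx": 0, "wy": 0, "wz": 0},
])

```text
time_s: 14.58
ee_pos: [0.5672, -0.1125, 0.0913]
tcp_rot: [-0.28, 3.129, -0.001]
force: [0.2, 0.0, -0.2]
gripper_width: 0.0126
grip_force: 59.2
```

```bash
python3 go.py 567.1 -112.8 86 100.2;  python3 - <<'E'
from h import *
for n in('scene',):
    i,d=camera(n); np.savez(n+'1.npz',i=i,d=d)
E
sed -i "s/('top','scene')/('scene',)/; s/128,138/83,97/; s/107,138/65,97/; s/90,175/60,130/" m5.py; python3 m5.py
```

```text
yaw now 100.24 tilt tool z [ 4.e-04 -6.e-04 -1.e+00] pos [ 567.2 -112.5   91.3] q6 -0.374 q1 -0.196
turn rotvec (tool) [-0.0006  0.0003  0.0006] then shift mm [ 0.2 -0.3  5.3]
F [ 0.21  0.03 -0.21] w 0.0126 grip 59.17152464389801 t 14.58
== scene
housing 617 mean [ 576.8 -123.8   30.5] med z 30.5 rect [ 567.  -114.8   85.8   85.1   10.4] circ [ 567.8 -113.6   56.3]
skirt top 100 mean [ 577.9 -121.2   87. ] med z 86.5 rect [ 576.2 -115.4   48.3   29.1   78.4] circ [ 567.8 -113.3   24.6]
skirt all 157 mean [ 578.6 -122.1   82.6] med z 85.4 rect [ 575.6 -115.7   48.1   30.6   75.4] circ [ 567.8 -113.3   24.6]
yellow 22 mean [ 580.9 -107.6  107.2] med z 112.4 rect [ 578.8 -106.7   14.6   18.5   40. ] circ [ 580.8 -105.    10.4]
tick 13 mean [ 597.2 -105.9   31. ] med z 30.9 rect [ 596.6 -105.3    5.7   15.2   83.8] circ [ 596.5 -106.2    7.8]
```

Emit:
apply_moves([
  {"hand": 0, "x": 0.0002, "y": -0.0002, "z": 0.001, "wx": 0, "wy": 0, "wz": 0},
  {"hand": 0, "x": 0, "y": 0, "z": 0.001, "wx": 0, "wy": 0, "wz": 0},
  {"hand": 0, "x": 0, "y": 0, "z": 0.001, "wx": 0, "wy": 0, "wz": 0},
  {"hand": 0, "x": 0, "y": 0, "z": 0.001, "wx": 0, "wy": 0, "wz": 0},
  {"hand": 0, "x": 0, "y": 0, "z": 0.001, "wx": 0, "wy": 0, "wz": 0},
  {"hand": 0, "x": 0, "y": 0, "z": 0, "wx": 0, "wy": 0, "wz": 0},
])

```text
time_s: 15.13
ee_pos: [0.5669, -0.1128, 0.0859]
tcp_rot: [0.28, -3.129, 0.001]
force: [-0.4, 0.0, 0.3]
gripper_width: 0.0128
grip_force: 59.2
```

No contact force at 85.9 mm, so the bore is already 2–3 mm over the shaft. Continuing down.

Emit:
apply_moves([
  {"hand": 0, "x": 0, "y": 0, "z": 0.0015, "wx": 0, "wy": 0, "wz": 0},
  {"hand": 0, "x": 0, "y": 0, "z": 0.0015, "wx": 0, "wy": 0, "wz": 0},
  {"hand": 0, "x": 0, "y": 0, "z": 0.0015, "wx": 0, "wy": 0, "wz": 0},
  {"hand": 0, "x": 0, "y": 0, "z": 0.0015, "wx": 0, "wy": 0, "wz": 0},
  {"hand": 0, "x": 0, "y": 0, "z": 0, "wx": 0, "wy": 0, "wz": 0},
])

```text
time_s: 15.55
ee_pos: [0.5669, -0.1128, 0.0798]
tcp_rot: [0.28, -3.129, 0.001]
force: [0.2, 0.1, -0.9]
gripper_width: 0.0124
grip_force: 59.2
```

```bash
python3 go.py 567.1 -112.8 71 100.2
```

```text
yaw now 100.23 tilt tool z [-2.e-04 -5.e-04 -1.e+00] pos [ 566.9 -112.8   79.8] q6 -0.375 q1 -0.196
turn rotvec (tool) [-0.0004 -0.0003  0.0006] then shift mm [-0.2 -0.1  8.8]
F [ 0.21  0.08 -0.86] w 0.0124 grip 59.16983664035797 t 15.55
```

Emit:
apply_moves([
  {"hand": 0, "x": 0, "y": 0, "z": 0.0015, "wx": 0, "wy": 0, "wz": 0},
  {"hand": 0, "x": 0, "y": 0, "z": 0.0015, "wx": 0, "wy": 0, "wz": 0},
  {"hand": 0, "x": 0, "y": 0, "z": 0.0015, "wx": 0, "wy": 0, "wz": 0},
  {"hand": 0, "x": 0, "y": 0, "z": 0.0015, "wx": 0, "wy": 0, "wz": 0},
  {"hand": 0, "x": 0, "y": 0, "z": 0.0015, "wx": 0, "wy": 0, "wz": 0},
  {"hand": 0, "x": 0, "y": 0, "z": 0.0015, "wx": 0, "wy": 0, "wz": 0},
  {"hand": 0, "x": 0, "y": 0, "z": 0, "wx": 0, "wy": 0, "wz": 0},
])

```text
time_s: 16.13
ee_pos: [0.5671, -0.1128, 0.0712]
tcp_rot: [-0.28, 3.129, -0.001]
force: [0.3, -0.3, -0.1]
gripper_width: 0.013
grip_force: 59.3
```

Emit:
apply_moves([
  {"hand": 0, "x": 0, "y": 0, "z": 0.0015, "wx": 0, "wy": 0, "wz": 0},
  {"hand": 0, "x": 0, "y": 0, "z": 0.0015, "wx": 0, "wy": 0, "wz": 0},
  {"hand": 0, "x": 0, "y": 0, "z": 0, "wx": 0, "wy": 0, "wz": 0},
])

```text
time_s: 16.38
ee_pos: [0.5672, -0.1128, 0.0685]
tcp_rot: [-0.28, 3.128, -0.001]
force: [-1.5, 0.5, 4.6]
gripper_width: 0.0128
grip_force: 59.8
```

The knob is home and the spring has begun to move (4.6 N at 68.5 mm). Now pressing.

Emit:
apply_moves([
  {"hand": 0, "x": 0, "y": 0, "z": 0.0015, "wx": 0, "wy": 0, "wz": 0},
  {"hand": 0, "x": 0, "y": 0, "z": 0.0015, "wx": 0, "wy": 0, "wz": 0},
  {"hand": 0, "x": 0, "y": 0, "z": 0.0015, "wx": 0, "wy": 0, "wz": 0},
  {"hand": 0, "x": 0, "y": 0, "z": 0.001, "wx": 0, "wy": 0, "wz": 0},
  {"hand": 0, "x": 0, "y": 0, "z": 0, "wx": 0, "wy": 0, "wz": 0},
])

```text
time_s: 16.8
ee_pos: [0.5672, -0.1128, 0.0634]
tcp_rot: [-0.28, 3.128, -0.001]
force: [-2.6, -0.1, 7.9]
gripper_width: 0.0125
grip_force: 60.3
```

Emit:
apply_moves([
  {"hand": 0, "x": 0, "y": 0, "z": 0.001, "wx": 0, "wy": 0, "wz": 0},
  {"hand": 0, "x": 0, "y": 0, "z": 0.001, "wx": 0, "wy": 0, "wz": 0},
  {"hand": 0, "x": 0, "y": 0, "z": 0.001, "wx": 0, "wy": 0, "wz": 0},
  {"hand": 0, "x": 0, "y": 0, "z": 0, "wx": 0, "wy": 0, "wz": 0},
])

```text
time_s: 17.13
ee_pos: [0.5672, -0.1128, 0.0611]
tcp_rot: [-0.28, 3.128, -0.001]
force: [-4.2, 1.4, 10.7]
gripper_width: 0.0124
grip_force: 60.8
```

Emit:
apply_moves([
  {"hand": 0, "x": 0, "y": 0, "z": 0.001, "wx": 0, "wy": 0, "wz": 0},
  {"hand": 0, "x": 0, "y": 0, "z": 0.0005, "wx": 0, "wy": 0, "wz": 0},
  {"hand": 0, "x": 0, "y": 0, "z": 0, "wx": 0, "wy": 0, "wz": 0},
  {"hand": 0, "x": 0, "y": 0, "z": 0, "wx": 0, "wy": 0, "wz": 0},
])

```text
time_s: 17.47
ee_pos: [0.5673, -0.1129, 0.0609]
tcp_rot: [-0.28, 3.127, -0.002]
force: [-7.8, 2.1, 19.5]
gripper_width: 0.0127
grip_force: 62.2
```

The force jumped to 19.5 N with no further travel, so the valve is at its stop. One last check with the camera.

```bash
python3 - <<'E'
from h import *
for n in('scene',):
    i,d=camera(n); np.savez(n+'1.npz',i=i,d=d)
    save('fin.png',i[90:290,220:440],3)
E
sed -i "s/83,97/50,65/; s/65,97/38,65/; s/60,130/38,95/" m5.py; python3 m5.py; sed -i "s/('top','scene')/('scene',)/" m4.py; python3 m4.py | head -3; python3 go.py 567.1 -112.8 61 100.2
```

```text
== scene
housing 509 mean [ 579.3 -123.5   30.3] med z 30.3 rect [ 567.3 -113.9   84.4   85.2   11. ] circ [ 568.9 -115.1   57. ]
skirt top 95 mean [ 578.3 -121.1   56.4] med z 56.3 rect [ 576.1 -115.6   47.6   29.6   77.1] circ [ 567.5 -113.6   24.5]
skirt all 137 mean [ 578.7 -122.4   53.1] med z 55.3 rect [ 575.3 -116.2   47.6   30.9   74.1] circ [ 568.2 -113.8   24.7]
yellow 23 mean [ 581.7 -108.3   75.8] med z 82.3 rect [ 579.2 -107.4   15.    19.1   40.1] circ [ 581.3 -105.6   10.7]
tick 15 mean [ 596.  -105.8   30.4] med z 30.2 rect [ 596.3 -106.1    6.7   16.    88.3] circ [ 596.3 -104.     8.1]
== scene
gold 136 mean [586.7 120.8  46.5] med z 46.5 rect [586.5 121.2  39.4  32.1  24.5] circ [587.6 120.8  23.8]
block+base 1299 mean [588.2 119.   30.6] med z 30.6 rect [586.3 121.  129.9 113.6  25.1] circ [585.6 121.9  84.4]
yaw now 100.23 tilt tool z [ 0.0026 -0.001  -1.    ] pos [ 567.3 -112.9   61. ] q6 -0.375 q1 -0.196
turn rotvec (tool) [-0.0014  0.0023  0.0006] then shift mm [ 0.1  0.1 -0. ]
F [-7.74  2.31 20.82] w 0.0124 grip 62.15229034423828 t 17.52
```

View pics/fin.png

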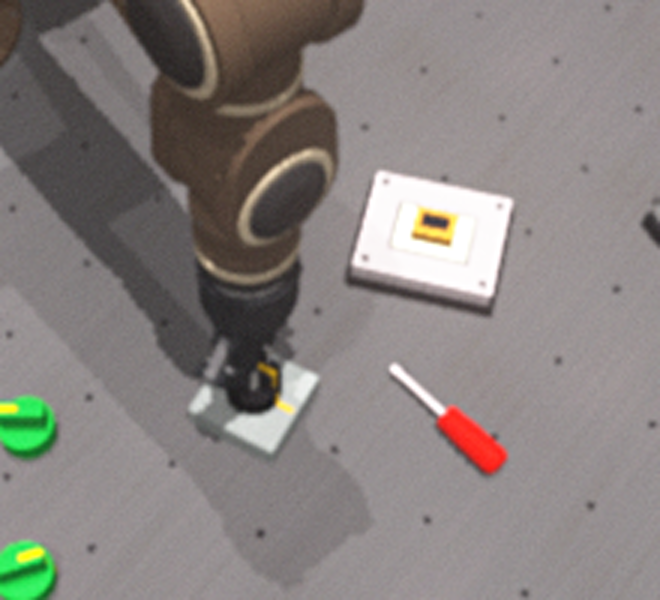

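The final view shows the carrier flush in the pocket at crop position (433,232). The knob is held down on the valve at (255,385), its line in line with the tick. The skirt top is at 56.3 mm against 56 expected when fully pressed. Handing in.

```bash
python3 -c "
from rig import *
print(hand_in())"
```

```text
the job is handed in; nothing more can be done
None
```

The job is handed in: the carrier lies flush in the chuck pocket and released, and the gripper is holding the knob fully home on the valve, pressed to its stop at about 20 N (17.5 s used).

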